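# Load the charging docks

### The arm

A 6-joint arm with a two-finger parallel gripper is mounted at the origin on the work surface. World frame = base frame: x ahead of the robot, y to its left, z up, the work surface at z = 0. Lengths are in m, angles in rad, forces in N, time in s.
With the tool pointing down it reaches from about 0.325 to 0.75 m from the base axis. Payload 7.6 kg.
Tool frame: the origin (TCP) lies between the finger pads; the fingertips stand 19 mm ahead of it and the grasp point (between the pads) is the TCP (robot.tip_extent is the z of the fingertips in the tool frame, in m); z points along the fingers, y is the line along which they close (so a half turn about z gives the same grasp; the last joint's range is limited). The gripper opens to 85 mm and grips with 20 to 120 N. Pads are 22 mm wide; open, the fingers measure 114 mm over their backs; the gripper's body (76 mm by 85 mm) begins 54 mm behind the grasp point. The pads swing forward as they close: fully open they stand 13 mm farther back than shut.
Start: joints at [-1.403, 0.052, 1.401, -0, 1.689, -0.07], TCP at [0.124, -0.51, 0.25] pointing down, gripper open.
Joint ranges: [-2.9, 2.9], [-0.91, 2.17], [0.12, 2.37], [-1.06, 4.2], [0.26, 2.73], [-2.93, 2.93]. Speed limits (rad/s): [2.57, 2.57, 3.01, 3.14, 3.14, 3.14].

### API

Orientations are given as a rotation vector (axis times angle).
In Python, from station import status, optics, ticket, robot gives the robot as it stands. The module is installed in compiled form; this text tells all that it offers.
- The arm moves only by the tool arm_command, never from a script. Its argument "moves" is a list of rows, each a list of 3 entries, a list of its own where there are three numbers: the opening, from -1 (shut) to 1 (fully open), then the shift along the tool's x, y, z in cm, then the turn about the tool's z in degrees. In form: [[fingers, [tx, ty, tz], yaw], ...]. A call has exactly 10 rows; each row is the pose to reach, as a shift and turn from the pose commanded when the call began, along the tool's axes at that moment; what a row does not reach only later rows make up. A row lasts 1/10 s, in which the tool goes at most 50 mm and 8.59 degrees, less where a joint would pass 70% of its speed; a pose out of reach is approached as far as the arm can. A call with a gripper value outside its range is refused whole. The fingers move at their own pace and stop on an object; the grip force is fixed at half the most. Time passes only in rows, so rows that repeat a pose let the fingers close, or fill a call up. It gives the time, the measured TCP pose, the force, the opening and the grip force at its end, in the units of the state.
- status.get_obs(): the state, without advancing time (a new reading comes with each control period).
- optics.read_camera(name): name is "scene" or "top"; returns a dict with "image" (480x640x3 uint8, red, green, blue), "camera_matrix" (3x3 intrinsics, pixels), "extrinsics" (4x4, takes a point from camera to world coordinates). Camera axes: x right, y down, z forward; pixel columns grow to the right and rows downward; lengths in m; the calibration is good to about 2 mm. A picture is of the moment at which its call begins. There is no depth.
- ticket.hand_in(): hands the job in; it is judged then, once.
Trained networks look in a picture, given as the dict that the camera call returned (one of the last four; its "shot" number tells which), for a name from the list of things; names that differ only in an ending like _2 or _b are one class to them, and where a whole thing is asked for, a point or a joint stands for the part that bears it (a point fixed in the world has none). Each returns a list of dicts, best first, with "conf" (0 to 1); they miss things now and then, are a little off and sometimes report something else, mostly with a low value. They report only what shows in the picture. A call takes as long as a camera call. They do not tell look-alikes from the thing itself.
- optics.spot_in(thing, picture): "centre" ([column, row] in pixels, amid what is visible of it).
- optics.masks_of(thing, picture): "pixels" (480x640 bool, what is visible of it) and "centre" ([column, row] in pixels, amid what is visible of it).
The state is a dict: "time_s": time; "q": joint angles; "qvel": joint speeds; "joint_efforts": joint torques, N m; "position": TCP position; "tcp_rot": TCP orientation; "force": force on the tool from outside, world axes, zero at the start; "ft_torque": the same for the moment, N m; "grip_width": opening from 0.0 (shut) to 1.0 (fully open); "gripper_force": force on a finger pad.
Only numpy, scipy, OpenCV 4.12 (cv2) and the standard library are available. Lean on these libraries where they do the work, as an engineer would, in place of code of your own. Each camera call takes 0.05 s, during which the arm holds its last target. There are 200 camera calls.

### The job

Put the three beige battery packs on charge: stand each one, contacts down, in the charging dock whose bay fits its thickness, lowering it all the way to the bay floor before letting go. The docks' tall cheeks leave finger room only at a pack's broad faces, so set the packs from the rack down on the bench and grip them afresh first. Keep the packs upright, and leave the mug, the screwdriver and the carton where they are.

Things in the scene. Friction and masses are not known exactly. Their poses are not given: they have to be found in the camera images.
- pack_thin: beige battery pack, upright box 26 thick (x) x 54 wide (y) x 95 high (z), brass contacts and grey band at its foot, which stays down. Packs differ only in thickness. Origin: centre of underside. 0.14 to 0.42 kg. Any two packs stand in the rack's two gaps, the third stands free on the bench.
- pack_medium: beige battery pack, upright box 34 thick (x) x 54 wide (y) x 95 high (z), brass contacts and grey band at its foot, which stays down. Packs differ only in thickness. Origin: centre of underside. 0.14 to 0.42 kg. Any two packs stand in the rack's two gaps, the third stands free on the bench.
- pack_thick: beige battery pack, upright box 42 thick (x) x 54 wide (y) x 95 high (z), brass contacts and grey band at its foot, which stays down. Packs differ only in thickness. Origin: centre of underside. 0.14 to 0.42 kg. Any two packs stand in the rack's two gaps, the third stands free on the bench.
- dock_narrow: black dock, fixed, 90 (x) x 88 (y), bay 30 (x) x 58 (y) for the 26 pack, x along x. Origin: underside centre (2 above bench); bay floor 20 above it. At the bay's +-x low lips, 45 high; at +-y tall cheeks 15 thick, 50 long, 130 high (15 over a seated pack); 5 mm lead-ins. Docks' places vary. Fingers gripping a pack across x clear the dock; across y they hit the cheeks.
- dock_middle: black dock, fixed, 90 (x) x 88 (y), bay 38 (x) x 58 (y) for the 34 pack, x along x. Origin: underside centre (2 above bench); bay floor 20 above it. At the bay's +-x low lips, 45 high; at +-y tall cheeks 15 thick, 50 long, 130 high (15 over a seated pack); 5 mm lead-ins. Docks' places vary. Fingers gripping a pack across x clear the dock; across y they hit the cheeks.
- dock_wide: black dock, fixed, 90 (x) x 88 (y), bay 46 (x) x 58 (y) for the 42 pack, x along x. Origin: underside centre (2 above bench); bay floor 20 above it. At the bay's +-x low lips, 45 high; at +-y tall cheeks 15 thick, 50 long, 130 high (15 over a seated pack); 5 mm lead-ins. Docks' places vary. Fingers gripping a pack across x clear the dock; across y they hit the cheeks.
- rack: aluminium sorter rack, fixed: 3 upright plates 4 thick (x), 44 long (y), 102 high at x = -52, 0, 52; y ends open. The 2 packs in its gaps stand on the bench at x about -26, 26, y 0, broad faces to the plates, narrow faces 5 past the plates' ends; no finger room at the plates. Origin: centre, bench height. The free pack is about 160 off on its -y side.
- mug: white ceramic mug, radius 38, 90 high, handle at its +y; origin centre of the underside. Bystander: leave alone.
- screwdriver: screwdriver lying on the bench, 190 long along its x, handle to -x, 26 high; origin under its middle. Bystander: leave alone.
- carton: small cardboard box, 100 (x) x 150 (y) x 60 high; origin centre of the underside. Bystander: leave alone.
Things that resemble listed ones, but are neither listed nor needed, are in the scene too. What is shaped like the dock_narrow but green or red is not meant.

How it is judged:
By the outcome, as a careful person would: the job done as asked, in the order asked, and still so for the second after the job is handed in, with the robot touching nothing.
It also fails if it takes over 72 s, if anything falls off the work surface, if the arm or the gripper's body presses on something with over 40 N, if the wrist force passes 120 N, or if a joint passes its speed limit or range.

## Working session

There is one attempt and no reset: what is moved stays moved. The work goes in short steps, Python scripts to look and compute and a tool call to move; the robot and the scene stay as the last step left them, time stands still between calls to the robot, and variables do not carry over. Pictures are saved under pics/ and viewed, at most 10 in all, crops included, and the job is handed in when it is done.

Besides the shell and the picture viewer there is one more tool, called as name(argument=value, ...), one argument or row to a line, values as JSON. arm_command: Moves the arm, as the interface text tells. Its arguments: {"type":"object","properties":{"moves":{"type":"array"}},"required":["moves"]}

```bash
mkdir -p pics; cat > h.py <<'E'
import numpy as np, cv2
from station import status, optics, ticket, robot
from scipy.spatial.transform import Rotation as R
def pix2w(p,c,z):
    K=c["camera_matrix"];T=c["extrinsics"]
    d=T[:3,:3]@np.linalg.inv(K)@np.array([p[0],p[1],1.]);o=T[:3,3]
    return o+d*(z-o[2])/d[2]
def w2pix(P,c):
    q=np.linalg.inv(c["extrinsics"])@np.append(P,1.);u=c["camera_matrix"]@q[:3];return u[:2]/u[2]
def save(n,im): cv2.imwrite(f"pics/{n}.png",im[:,:,::-1])
def tool(P):
    o=status.get_obs();return R.from_rotvec(o["tcp_rot"]).inv().apply(np.array(P)-o["position"])*100
E
python3 - <<'E'
from h import *
np.set_printoptions(precision=3,suppress=True)
for cam in("top","scene"):
    c=optics.read_camera(cam);save(cam+"0",c["image"]);np.savez(cam+"0.npz",**{k:c[k] for k in("image","camera_matrix","extrinsics")})
    print(cam,c["extrinsics"],c["camera_matrix"][0])
    for t in "pack_thin pack_medium pack_thick dock_narrow dock_middle dock_wide rack mug screwdriver carton".split():
        print(t,[(np.round(d["centre"]).astype(int).tolist(),round(d["conf"],2)) for d in optics.spot_in(t,c)])
o=status.get_obs();print(o)
print(R.from_rotvec(o["tcp_rot"]).as_matrix())
E
```

```text
top [[ 0.169 -0.965  0.199  0.287]
 [-0.986 -0.167  0.028 -0.03 ]
 [ 0.006 -0.2   -0.98   1.136]
 [ 0.     0.     0.     1.   ]] [453.111   0.    321.37 ]
pack_thin [([202, 190], 0.64)]
pack_medium [([194, 207], 0.8)]
pack_thick [([258, 227], 0.89), ([409, 248], 0.23), ([200, 188], 0.21)]
dock_narrow [([410, 250], 0.78), ([491, 187], 0.74), ([449, 352], 0.71), ([384, 334], 0.56)]
dock_middle [([356, 250], 0.94)]
dock_wide [([469, 280], 0.96)]
rack [([200, 195], 0.87)]
mug [([348, 147], 0.63)]
screwdriver [([354, 250], 0.69), ([220, 160], 0.67), ([199, 196], 0.34)]
carton [([417, 177], 0.95)]
scene [[-0.7    0.407 -0.587  1.184]
 [ 0.714  0.393 -0.579  0.637]
 [-0.005 -0.825 -0.566  0.674]
 [ 0.     0.     0.     1.   ]] [552.657   0.    313.582]
pack_thin [([443, 329], 0.67)]
pack_medium [([467, 322], 0.73), ([442, 332], 0.2)]
pack_thick [([393, 269], 0.83)]
dock_narrow [([132, 198], 0.8), ([331, 176], 0.77), ([252, 197], 0.75), ([284, 151], 0.58)]
dock_middle [([302, 220], 0.78), ([468, 322], 0.32)]
dock_wide [([223, 164], 0.84)]
rack []
mug [([224, 294], 0.68)]
screwdriver [([396, 375], 0.56), ([255, 200], 0.29)]
carton [([180, 245], 0.97)]
{'time_s': 1.1, 'q': array([-1.403,  0.052,  1.401,  0.   ,  1.689, -0.07 ]), 'qvel': array([ 0.   , -0.002,  0.001,  0.001, -0.001,  0.002]), 'joint_efforts': array([ -0.   , -38.155, -36.031,   0.   ,   0.   ,   0.   ]), 'position': array([ 0.124, -0.51 ,  0.25 ]), 'tcp_rot': array([3.119, 0.373, 0.   ]), 'force': array([ 0.436,  0.75 , -0.181]), 'ft_torque': array([-0.035, -0.018,  0.003]), 'gripper_force': 0.0, 'grip_width': 1.0017888808332147}
[[ 0.972  0.236  0.   ]
 [ 0.236 -0.972 -0.   ]
 [ 0.     0.    -1.   ]]
```

View pics/top0.png

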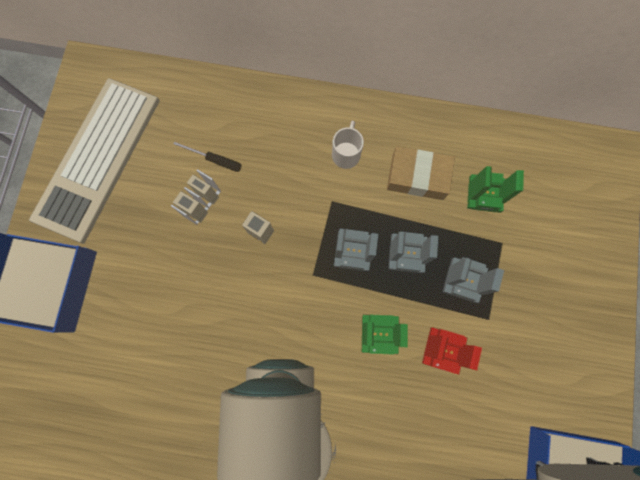

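View pics/scene0.png

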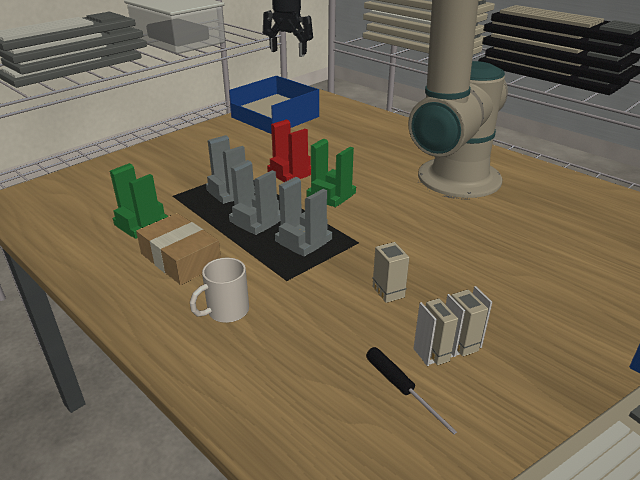

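```bash
python3 - <<'E'
from h import *
t=np.load("top0.npz")["image"];s=np.load("scene0.npz")["image"]
f=lambda im,x0,y0,x1,y1,k:cv2.resize(im[y0:y1,x0:x1],None,fx=k,fy=k,interpolation=cv2.INTER_CUBIC)
a=f(t,160,160,280,248,3.3);b=f(t,315,205,505,305,2.1);c=f(s,365,230,500,370,2.2);d=f(s,190,125,340,260,2.2)
W=800;im=np.zeros((600,800,3),np.uint8)
for m,(x,y) in((a,(0,0)),(b,(400,0)),(c,(0,292)),(d,(400,292))):
    h,w=min(m.shape[0],600-y),min(m.shape[1],800-x);im[y:y+h,x:x+w]=m[:h,:w]
save("crops",im)
E
```

```text
(no output)
```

View pics/crops.png

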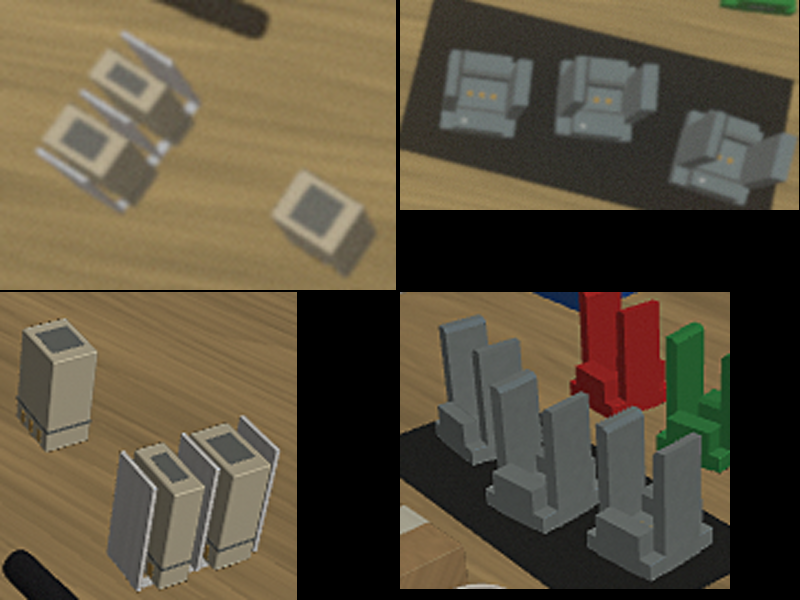

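```bash
cat > fit.py <<'E'
from h import *
from scipy.optimize import minimize
def box(x0,x1,y0,y1,z0,z1): return np.array([[x,y,z] for x in(x0,x1) for y in(y0,y1) for z in(z0,z1)])
def pack(t,cx=0,cy=0,z=0): return [box(cx-t/2,cx+t/2,cy-.027,cy+.027,z,z+.095)]
dock=[box(-.045,.045,-.044,.044,.002,.020),box(-.025,.025,.029,.044,.002,.132),box(-.025,.025,-.044,-.029,.002,.132),box(-.033,.033,-.029,.029,.002,.047)]
plates=[box(x-.002,x+.002,-.022,.022,0,.102) for x in(-.052,0,.052)]
def pose(p): 
    c,s=np.cos(p[2]),np.sin(p[2]);return np.array([[c,-s,0],[s,c,0],[0,0,1]]),np.array([p[0],p[1],0])
def render(boxes,p,c,S=4):
    Rm,t=pose(p);im=np.zeros((480*S,640*S),np.uint8)
    Ti=np.linalg.inv(c["extrinsics"])
    for b in boxes:
        q=((b@Rm.T+t)@Ti[:3,:3].T+Ti[:3,3])@c["camera_matrix"].T;u=q[:,:2]/q[:,2:]
        h=cv2.convexHull(((u+.5)*S*16-8).astype(np.int32));cv2.fillConvexPoly(im,h,255,shift=4)
    return im>0
def up(m,S=4): return cv2.resize(cv2.GaussianBlur(m.astype(np.float32),(3,3),0.6),None,fx=S,fy=S,interpolation=cv2.INTER_LINEAR)>.5
def fit(boxes,p0,obs,fixed=()):
    # obs list of (mask,cam)
    ms=[(up(m),c) for m,c in obs]
    def cost(p):
        k=0
        for m,c in ms:
            r=render(boxes,p,c);k+=1-(r&m).sum()/max(1,(r|m).sum())
        return k
    best=None
    for dy in(0,.3,-.3):
        q=np.array(p0)+[0,0,dy]
        sim=np.array([q,q+[.015,0,0],q+[0,.015,0],q+[0,0,.2]])
        r=minimize(cost,q,method="Nelder-Mead",options=dict(initial_simplex=sim,xatol=2e-4,fatol=1e-4,maxiter=90))
        if best is None or r.fun<best.fun:best=r
    return best.x,best.fun/len(ms)
E
cat > m1.py <<'E'
from fit import *
np.set_printoptions(precision=4,suppress=True)
C={};M={}
for cam in("top","scene"):
    c=C[cam]=optics.read_camera(cam)
    for t in ("pack_thin","pack_medium","pack_thick","dock_narrow","dock_middle","dock_wide","rack"):
        M[cam,t]=[(d["pixels"],d["centre"],d["conf"]) for d in optics.masks_of(t,c)]
        print(cam,t,[(np.round(m[1]).astype(int).tolist(),round(m[2],2),int(m[0].sum())) for m in M[cam,t]])
import pickle;pickle.dump((C,M),open("m1.pkl","wb"))
for t,p in(("dock_narrow",(410,250)),("dock_middle",(356,250)),("dock_wide",(470,280)),("pack_thick",(258,227))):
    p0=pix2w(p,C["top"],.05)
    obs={}
    for cam in C:
        u=w2pix(p0,C[cam]);L=[m for m in M[cam,t] if np.hypot(*(m[1]-u))<25]
        if L: obs[cam]=(L[0][0],C[cam])
    y0=-.17 if "dock" in t else .5
    b=dock if "dock" in t else pack(.042)
    for ks in (["top"],["scene"],["top","scene"]):
        o=[obs[k] for k in ks if k in obs]
        if o: print(t,ks,*fit(b,[p0[0],p0[1],y0],o))
E
python3 m1.py
```

```text
top pack_thin [([202, 188], 0.57, 445)]
top pack_medium [([192, 208], 0.74, 482), ([410, 252], 0.23, 1605)]
top pack_thick [([256, 226], 0.96, 602)]
top dock_narrow [([449, 353], 0.89, 1862), ([380, 334], 0.87, 1598), ([409, 250], 0.71, 1688), ([490, 188], 0.69, 1894)]
top dock_middle [([356, 253], 0.88, 1547)]
top dock_wide [([469, 282], 0.89, 1892), ([417, 175], 0.54, 2794)]
top rack [([202, 195], 0.61, 332)]
scene pack_thin [([441, 331], 0.73, 1226)]
scene pack_medium [([469, 320], 0.85, 1394)]
scene pack_thick [([395, 270], 0.88, 1743)]
scene dock_narrow [([130, 201], 0.89, 2628), ([255, 199], 0.82, 2831), ([288, 153], 0.81, 1893), ([329, 176], 0.56, 2133)]
scene dock_middle [([301, 218], 0.81, 2958)]
scene dock_wide [([222, 164], 0.81, 1611)]
scene rack [([179, 245], 0.68, 3723), ([301, 218], 0.66, 2927), ([430, 324], 0.65, 1538)]
dock_narrow ['top'] [ 0.5093 -0.2186  0.0612] 0.05545198669444751
dock_narrow ['scene'] [ 0.5081 -0.2157  0.0493] 0.06196475714193728
dock_narrow ['top', 'scene'] [ 0.5085 -0.2177  0.0501] 0.06800692854203111
dock_middle ['top'] [ 0.4926 -0.083   0.0416] 0.07539746266259839
dock_middle ['scene'] [ 0.4907 -0.0802  0.0594] 0.05306946688206782
dock_middle ['top', 'scene'] [ 0.491  -0.0812  0.0575] 0.0840419201297945
dock_wide ['top'] [ 0.4667 -0.3685 -0.15  ] 0.04641515596929613
dock_wide ['scene'] [ 0.4662 -0.3687 -0.2567] 0.2945102808496196
dock_wide ['top', 'scene'] [ 0.4665 -0.3683 -0.1635] 0.17930801363882098
pack_thick ['top'] [ 0.5019  0.157  -0.4113] 0.045237146273415685
pack_thick ['scene'] [0.5007 0.1608 0.839 ] 0.09013760692429929
pack_thick ['top', 'scene'] [ 0.5015  0.1582 -0.4076] 0.08037957236996085
```

```bash
cat > m2.py <<'E'
from fit import *
import pickle
np.set_printoptions(precision=4,suppress=True)
C,M=pickle.load(open("m1.pkl","rb"))
# individual packs, both yaw seeds
for t,T in(("pack_thin",.026),("pack_medium",.034),("pack_thick",.042)):
    for cam in C:
        m=M[cam,t][0];p0=pix2w(m[1],C[cam],.05)
        for TT in (.026,.034,.042):
            for s in(-.5,1.07):
                print(t,cam,TT,*fit(pack(TT),[p0[0],p0[1],s],[(m[0],C[cam])]))
# grabcut union for rack in the top view
for cam,(u,v),r in(("top",(195,195),45),("scene",(453,327),70)):
    im=C[cam]["image"];sub=im[v-r:v+r,u-r:u+r].copy()
    gm=np.full(sub.shape[:2],cv2.GC_BGD,np.uint8)
    w2=0
    a=M[cam,"pack_thin"][0][0]|M[cam,"pack_medium"][0][0]
    k=cv2.dilate(a.astype(np.uint8),np.ones((17,17)) if cam=="top" else np.ones((27,27)))[v-r:v+r,u-r:u+r]>0
    gm[k]=cv2.GC_PR_FGD;gm[a[v-r:v+r,u-r:u+r]]=cv2.GC_FGD
    cv2.grabCut(sub,gm,None,np.zeros((1,65)),np.zeros((1,65)),5,cv2.GC_INIT_WITH_MASK)
    m=np.zeros((480,640),bool);m[v-r:v+r,u-r:u+r]=(gm==1)|(gm==3)
    if cam=="top": cv2.imwrite("pics/gc.png",m*255)
    for order in((.026,.034),(.034,.026)):
        p0=pix2w((u,v),C[cam],.05)
        for s in(-.5,):
            print("rack",cam,order,*fit(plates+pack(order[0],-.026)+pack(order[1],.026),[p0[0],p0[1],s],[(m,C[cam])]))
# rectified docks at lip height
out=[]
for p in([.5085,-.2177,.055],[.491,-.0815,.052],[.4666,-.3685,-.155],[.5017,.158,-.41]):
    Rm,t=pose(p);z=.047 if len(out)<3 else .095
    src=[w2pix(Rm@np.array([x,y,0])+t+[0,0,z],C["top"]) for x,y in((-.06,-.06),(.06,-.06),(.06,.06),(-.06,.06))]
    H=cv2.getPerspectiveTransform(np.float32(src),np.float32([(0,0),(240,0),(240,240),(0,240)]))
    w=cv2.warpPerspective(C["top"]["image"],H,(240,240),flags=cv2.INTER_CUBIC)
    for i in range(0,240,20): w[::4,i]=(255,0,0) if i!=120 else (255,255,0)
    out.append(w)
save("rect",np.vstack([np.hstack(out[:2]),np.hstack(out[2:])]))
E
python3 m2.py
```

```text
pack_thin top 0.026 [ 0.5738  0.3119 -0.4195] 0.059192944949225
pack_thin top 0.026 [ 0.5738  0.312  -0.4205] 0.05878423513694053
pack_thin top 0.034 [ 0.5738  0.3124 -0.5908] 0.16627358490566035
pack_thin top 0.034 [0.5733 0.3117 2.5509] 0.1656832664621194
pack_thin top 0.042 [ 0.5737  0.312  -0.6849] 0.29130478187081965
pack_thin top 0.042 [0.5746 0.3106 2.4538] 0.29305015455179984
pack_thin scene 0.026 [ 0.567   0.3216 -0.9358] 0.25622323056698193
pack_thin scene 0.026 [0.5669 0.3214 2.2123] 0.2561011715941294
pack_thin scene 0.034 [ 0.5685  0.3215 -1.0676] 0.3079945535887959
pack_thin scene 0.034 [0.5679 0.3212 2.0845] 0.30807338029259235
pack_thin scene 0.042 [ 0.5694  0.3179 -1.0626] 0.36526926041352503
pack_thin scene 0.042 [0.5689 0.3176 2.0789] 0.36561986794919055
pack_medium top 0.026 [ 0.5251  0.3303 -0.2958] 0.11007025761124123
pack_medium top 0.026 [ 0.5251  0.3302 -0.2939] 0.11188033131413033
pack_medium top 0.034 [ 0.5248  0.3303 -0.4485] 0.11899287192458041
pack_medium top 0.034 [0.5259 0.3324 2.6949] 0.1221382783882784
pack_medium top 0.042 [ 0.5252  0.3292 -0.5799] 
[... 989 characters left out ...]
2 0.9245] 0.15922115583787888
pack_thick scene 0.034 [ 0.5004  0.1609 -0.2184] 0.049846001345275615
pack_thick scene 0.034 [0.5021 0.162  0.8998] 0.11297171426614616
pack_thick scene 0.042 [ 0.5003  0.1606 -0.4721] 0.03779806323973478
pack_thick scene 0.042 [0.5008 0.1608 0.8362] 0.09014646686736805
rack top (0.026, 0.034) [ 0.5514  0.3226 -0.3252] 0.15394391929462226
rack top (0.034, 0.026) [ 0.551   0.3225 -0.3466] 0.11993712973038329
rack scene (0.026, 0.034) [0.5399 0.3364 0.033 ] 0.19988759266010447
rack scene (0.034, 0.026) [ 0.545   0.3293 -0.2019] 0.19869917298414885[ WARN:0@66.796] global loadsave.cpp:1063 imwrite_ Unsupported depth image for selected encoder is fallbacked to CV_8U.
```

View pics/rect.png

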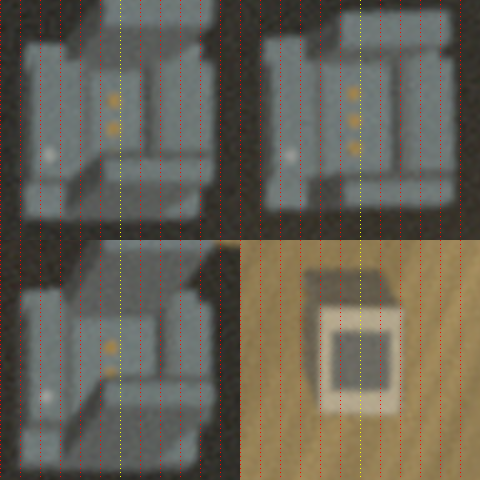

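Grey docks on the mat are the real ones: narrow (410,250), middle (356,250), wide (470,280). The look-alikes are green (380,334) and (490,188), and red (449,353). The bay widths in the rectified crop are about 31, 40 and 45 mm, which matches the labels. The free pack at (258,227) measures 42 x 54, so it is the thick one. Thin (202,189) and medium (192,208) are in the rack. I'll go for the free pack first.

arm_command(
  moves=[
    [1,[34.9,-18.3,0],-53],
    [1,[34.9,-18.3,0],-53],
    [1,[34.9,-18.3,0],-53],
    [1,[34.9,-18.3,0],-53],
    [1,[34.9,-18.3,0],-53],
    [1,[34.9,-18.3,0],-53],
    [1,[34.9,-18.3,0],-53],
    [1,[34.9,-18.3,0],-53],
    [1,[34.9,-18.3,0],-53],
    [1,[34.9,-18.3,0],-53],
  ],
)

```text
time_s: 2.9
position: [0.4202, -0.2496, 0.2502]
tcp_rot: [-2.623, -1.728, 0.001]
force: [-0.3, -1.3, -0.1]
grip_width: 0.998
gripper_force: 0.0
```

arm_command(
  moves=[
    [1,[40.7,-8.8,0],0],
    [1,[40.7,-8.8,0],0],
    [1,[40.7,-8.8,0],0],
    [1,[40.7,-8.8,0],0],
    [1,[40.7,-8.8,0],0],
    [1,[40.7,-8.8,0],0],
    [1,[40.7,-8.8,0],0],
    [1,[40.7,-8.8,0],0],
    [1,[40.7,-8.8,0],0],
    [1,[40.7,-8.8,0],0],
  ],
)

```text
time_s: 3.9
position: [0.5006, 0.1589, 0.2499]
tcp_rot: [2.624, 1.727, -0.001]
force: [-0.3, 0.6, 0.6]
grip_width: 0.999
gripper_force: 0.0
```

```bash
cat >> h.py <<'E'
def go(x,y,z,deg):
    o=status.get_obs();Rm=R.from_rotvec(o["tcp_rot"]).as_matrix();a=np.degrees(np.arctan2(Rm[1,1],Rm[0,1]))
    w=(a-deg+90)%180-90
    print("shift",np.round(tool([x,y,z]),2),"yaw",round(w,1),"| at",np.round(o["position"],4),"ang",round(a,2),"tilt",np.round(Rm[:,2],3),"q6",round(o["q"][5],2),"F",np.round(o["force"],1),"w",round(o["grip_width"],3),"gf",round(o["gripper_force"],1),"t",o["time_s"])
E
python3 -c "
from h import *
go(.501,.1587,.066,-24)"
```

```text
shift [1.000e-02 5.000e-02 1.839e+01] yaw 0.7 | at [0.5006 0.1589 0.2499] ang -23.3 tilt [-0.001 -0.    -1.   ] q6 0.64 F [-0.3  0.6  0.6] w 0.999 gf 0.0 t 3.9
```

arm_command(
  moves=[
    [1,[0,0,5],0.5],
    [1,[0,0,10],0.5],
    [1,[0,0,15],0.5],
    [1,[0,0,18.3],0.5],
    [1,[0,0,18.3],0.5],
    [1,[0,0,18.3],0.5],
    [-1,[0,0,18.3],0.5],
    [-1,[0,0,18.3],0.5],
    [-1,[0,0,18.3],0.5],
    [-1,[0,0,18.3],0.5],
  ],
)

```text
time_s: 4.9
position: [0.5013, 0.1586, 0.0691]
tcp_rot: [2.632, 1.714, 0.004]
force: [-0.1, -0.6, 6.1]
grip_width: 0.483
gripper_force: 61.1
```

arm_command(
  moves=[
    [-1,[0,0,0],0],
    [-1,[0,0,0],0],
    [-1,[0,0,0],0],
    [-1,[0,0,0],0],
    [-1,[0,0,-2],0],
    [-1,[0,0,-6],0],
    [-1,[0,0,-11],0],
    [-1,[0,0,-16],0],
    [-1,[0,0,-18.5],0],
    [-1,[0,0,-18.5],0],
  ],
)

```text
time_s: 5.9
position: [0.5017, 0.1587, 0.2573]
tcp_rot: [2.63, 1.713, 0.013]
force: [0.1, 0.2, -2.8]
grip_width: 0.483
gripper_force: 61.1
```

```bash
python3 -c "
from h import *
go(.4665,-.367,.25,-8.9)
c=optics.read_camera('scene')
im=c['image']
u=w2pix([.501,.159,.22],c).astype(int);print(u)
save('g1',cv2.resize(im[max(0,u[1]-100):u[1]+130,max(0,u[0]-120):u[0]+120],None,fx=2,fy=2))"
```

```text
shift [-49.51  18.04   0.6 ] yaw -15.0 | at [0.5017 0.1587 0.2573] ang -23.86 tilt [ 0.009  0.002 -1.   ] q6 0.65 F [ 0.1  0.2 -2.8] w 0.483 gf 61.1 t 5.9
[396 190]
```

```bash
python3 -c "
from h import *
go(.4665,-.367,.25,-8.9)"
```

```text
shift [-49.45  18.12   0.33] yaw -15.0 | at [0.5009 0.1585 0.2537] ang -23.87 tilt [ 0.003  0.001 -1.   ] q6 0.65 F [-0.3  0.9 -3.3] w 0.485 gf 61.1 t 5.95
```

arm_command(
  moves=[
    [-1,[-3,1.1,0],-3],
    [-1,[-7.5,2.7,0],-6],
    [-1,[-12.2,4.5,0],-9],
    [-1,[-16.9,6.2,0],-12],
    [-1,[-21.5,7.9,0],-15],
    [-1,[-26,9.5,0],-15],
    [-1,[-30.5,11.2,0],-15],
    [-1,[-35,12.8,0],-15],
    [-1,[-39.5,14.5,0],-15],
    [-1,[-44,16.1,0],-15],
  ],
)

```text
time_s: 6.95
position: [0.4685, -0.3106, 0.2491]
tcp_rot: [-2.383, -2.04, 0.001]
force: [0.3, -0.0, -2.2]
grip_width: 0.484
gripper_force: 60.9
```

arm_command(
  moves=[
    [-1,[-4.5,3.4,0],0],
    [-1,[-4.5,3.4,0],0],
    [-1,[-4.5,3.4,0],0],
    [-1,[-4.5,3.4,0],0],
    [-1,[-4.5,3.4,0],0],
    [-1,[-4.5,3.4,0],0],
    [-1,[-4.5,3.4,0],0],
    [-1,[-4.5,3.4,0],0],
    [-1,[-4.5,3.4,0],0],
    [-1,[-4.5,3.4,0],0],
  ],
)

```text
time_s: 7.95
position: [0.4962, -0.3588, 0.2524]
tcp_rot: [2.386, 2.043, -0.0]
force: [-0.8, -0.5, -3.4]
grip_width: 0.485
gripper_force: 61.8
```

```bash
python3 - <<'E'
from fit import *
go(.4665,-.367,.21,-8.9)
o=status.get_obs();x,y,z=o["position"]
for cam in("scene","top"):
    c=optics.read_camera(cam)
    for n in("pack_thick","dock_wide"):
        L=optics.masks_of(n,c)
        print(cam,n,[(np.round(d["centre"]).tolist(),round(d["conf"],2)) for d in L])
        if not L: continue
        b=pack(.042,0,0,z-.066) if n=="pack_thick" else dock
        u=w2pix([x,y,(z-.066+.047) if n[0]=="p" else .06],c);print("exp",np.round(u))
        L=[d for d in L if np.hypot(*(d["centre"]-u))<30]
        if L: print("fit",*fit(b,[x,y,-.155],[(L[0]["pixels"],c)]))
    save("d1"+cam,c["image"])
E
```

```text
shift [-1.26 -2.81  4.24] yaw 0.0 | at [ 0.4962 -0.3588  0.2524] ang -8.87 tilt [ 0. -0. -1.] q6 -0.53 F [-0.8 -0.5 -3.4] w 0.485 gf 61.8 t 7.95
scene pack_thick [([215.0, 110.0], 0.91)]
exp [212. 106.]
fit [ 0.49727815 -0.35259499 -0.25028484] 0.17426170468187274
scene dock_wide [([220.0, 164.0], 0.69)]
exp [220. 176.]
fit [ 0.46758705 -0.37111072 -0.30963189] 0.3198495636196601
top pack_thick [([218.0, 159.0], 0.58)]
exp [497. 253.]
top dock_wide [([453.0, 271.0], 0.58)]
exp [469. 265.]
fit [ 0.49529903 -0.31537127 -0.97080216] 0.8616513614308057
```

arm_command(
  moves=[
    [-1,[-1.2,-2.85,0],0],
    [-1,[-1.2,-2.85,1],0],
    [-1,[-1.2,-2.85,3],0],
    [-1,[-1.2,-2.85,4],0],
    [-1,[-1.2,-2.85,4],0],
    [-1,[-1.2,-2.85,4],0],
    [-1,[-1.2,-2.85,4],0],
    [-1,[-1.2,-2.85,4],0],
    [-1,[-1.2,-2.85,4],0],
    [-1,[-1.2,-2.85,4],0],
  ],
)

```text
time_s: 9.25
position: [0.4663, -0.3664, 0.2126]
tcp_rot: [2.386, 2.043, 0.0]
force: [0.8, 0.0, -2.2]
grip_width: 0.483
gripper_force: 62.1
```

```bash
cat > look.py <<'E'
from fit import *
import sys
# overlay of dock + held pack wireframes on both cameras: look.py name dx dy dyaw T grasp_rel
n,dx,dy,dw,T,g=sys.argv[1],*map(float,sys.argv[2:7])
go(dx,dy,.095,np.degrees(dw))
o=status.get_obs();x,y,z=o["position"];Rm=R.from_rotvec(o["tcp_rot"]).as_matrix();a=np.arctan2(Rm[1,1],Rm[0,1])
out=[]
for cam in("top","scene"):
    c=optics.read_camera(cam);k=3;im=cv2.resize(c["image"],None,fx=k,fy=k,interpolation=cv2.INTER_CUBIC)
    for bs,p,col in((dock[:3],(dx,dy,dw),(255,0,0)),(pack(T,0,0,z-g),(x,y,a),(0,255,255))):
        Q,t=pose(p)
        for b in bs:
            w=[tuple(np.round((w2pix(Q@v+t,c)+.5)*k).astype(int).tolist()) for v in b]
            for i in range(8):
                for j in(1,2,4):
                    if not i&j: cv2.line(im,w[i],w[i|j],col,1)
    u=(w2pix([dx,dy,.1],c)*k).astype(int);m=im[max(0,u[1]-270):,max(0,u[0]-195):][:540,:390]
    out.append(cv2.copyMakeBorder(m,0,540-m.shape[0],0,390-m.shape[1],cv2.BORDER_CONSTANT))
save(n,np.hstack(out))
E
python3 look.py L1 .466 -.367 -.155 .042 .067
```

```text
shift [-0.06 -0.03 11.76] yaw 0.0 | at [ 0.4663 -0.3664  0.2126] ang -8.87 tilt [ 0. -0. -1.] q6 -0.57 F [ 0.8  0.  -2.2] w 0.483 gf 62.1 t 9.25
```

View pics/L1.png

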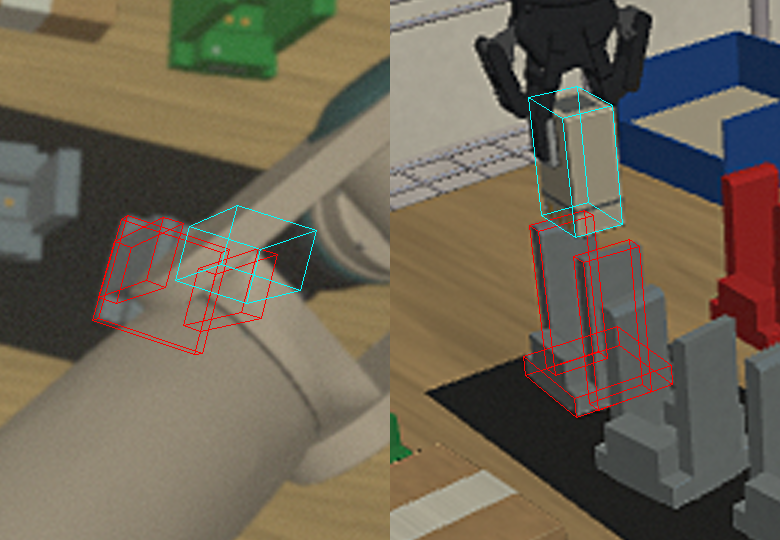

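The scene view at right shows the held pack (about (575,165) in the crop) centred over the wide dock between its cheeks. The overlays agree within 1–2 mm, so I'll lower it.

arm_command(
  moves=[
    [-1,[-0.05,0,2],0],
    [-1,[-0.05,0,4],0],
    [-1,[-0.05,0,5.5],0],
    [-1,[-0.05,0,7],0],
    [-1,[-0.05,0,8.2],0],
    [-1,[-0.05,0,9.2],0],
    [-1,[-0.05,0,10.2],0],
    [-1,[-0.05,0,11],0],
    [-1,[-0.05,0,11.5],0],
    [-1,[-0.05,0,11.5],0],
  ],
)

```text
time_s: 10.35
position: [0.466, -0.3667, 0.0966]
tcp_rot: [-2.386, -2.042, 0.0]
force: [0.7, -0.8, -2.7]
grip_width: 0.489
gripper_force: 62.2
```

```bash
python3 -c "
from h import *
go(.4665,-.367,.088,-8.9)"
```

```text
shift [-0.03  0.06  0.86] yaw 0.0 | at [ 0.466  -0.3667  0.0966] ang -8.88 tilt [-0.001  0.001 -1.   ] q6 -0.57 F [ 0.7 -0.8 -2.7] w 0.489 gf 62.2 t 10.35
```

arm_command(
  moves=[
    [-1,[0,0,0.2],0],
    [-1,[0,0,0.4],0],
    [-1,[0,0,0.55],0],
    [-1,[0,0,0.65],0],
    [-1,[0,0,0.7],0],
    [-1,[0,0,0.75],0],
    [-1,[0,0,0.75],0],
    [-1,[0,0,0.75],0],
    [-1,[0,0,0.75],0],
    [-1,[0,0,0.75],0],
  ],
)

```text
time_s: 11.35
position: [0.4662, -0.367, 0.0911]
tcp_rot: [2.386, 2.042, -0.0]
force: [-3.5, 2.3, 7.2]
grip_width: 0.483
gripper_force: 63.2
```

arm_command(
  moves=[
    [0.6,[0,0,0],0],
    [0.6,[0,0,0],0],
    [0.6,[0,0,0],0],
    [0.6,[0,0,0],0],
    [0.6,[0,0,-1],0],
    [0.6,[0,0,-4],0],
    [0.6,[0,0,-8],0],
    [0.6,[0,0,-12],0],
    [0.6,[0,0,-16],0],
    [0.6,[0,0,-16],0],
  ],
)

```text
time_s: 12.35
position: [0.4676, -0.3681, 0.2583]
tcp_rot: [2.377, 2.034, 0.003]
force: [0.0, 0.6, 0.1]
grip_width: 0.797
gripper_force: 0.0
```

```bash
python3 -c "
from h import *
go(.573,.3135,.25,67)
import math
print(math.atan2(-.0189,.0488))"
```

```text
shift [68.97 -0.1   0.34] yaw -75.9 | at [ 0.4676 -0.3681  0.2583] ang -8.87 tilt [ 0.01  -0.009 -1.   ] q6 -0.57 F [0.  0.6 0.1] w 0.797 gf 0.0 t 12.35
-0.36950611110948783
```

arm_command(
  moves=[
    [1,[3,0,0.3],-7],
    [1,[8,0,0.3],-15],
    [1,[13,0,0.3],-23],
    [1,[18,0,0.3],-31],
    [1,[23,0,0.3],-39],
    [1,[28,0,0.3],-47],
    [1,[33,0,0.3],-55],
    [1,[38,0,0.3],-63],
    [1,[42,0,0.3],-70],
    [1,[45,0,0.3],-76],
  ],
)

```text
time_s: 13.35
position: [0.5354, 0.0804, 0.2469]
tcp_rot: [0.612, 3.081, 0.0]
force: [0.9, -0.1, 0.2]
grip_width: 1.002
gripper_force: 0.0
```

```bash
python3 -c "
from fit import *
go(.573,.3135,.25,67)
c=optics.read_camera('scene')
L=optics.masks_of('pack_thick',c)+optics.masks_of('dock_wide',c)
print([(np.round(d['centre']).tolist(),round(d['conf'],2)) for d in L])
save('s2',c['image'])"
```

```text
shift [ 5.44 22.97 -0.3 ] yaw 0.5 | at [0.5354 0.0804 0.2469] ang 67.51 tilt [ 0.  0. -1.] q6 -1.1 F [ 0.9 -0.1  0.2] w 1.002 gf 0.0 t 13.35
[([223.0, 159.0], 0.75), ([178.0, 245.0], 0.63), ([300.0, 220.0], 0.54), ([225.0, 165.0], 0.82)]
```

arm_command(
  moves=[
    [1,[1,4.2,-0.3],0.5],
    [1,[2,8.4,-0.3],0.5],
    [1,[3.1,13,-0.3],0.5],
    [1,[4.1,17.5,-0.3],0.5],
    [1,[5,21.5,-0.3],0.5],
    [1,[5.4,23,-0.3],0.5],
    [1,[5.4,23,-0.3],0.5],
    [1,[5.4,23,-0.3],0.5],
    [1,[5.4,23,-0.3],0.5],
    [1,[5.4,23,-0.3],0.5],
  ],
)

```text
time_s: 14.5
position: [0.5756, 0.3091, 0.2502]
tcp_rot: [0.64, 3.075, 0.0]
force: [0.7, 0.6, -0.7]
grip_width: 1.003
gripper_force: 0.0
```

```bash
python3 - <<'E'
from fit import *
go(.573,.3135,.07,67)
o=status.get_obs();x,y,z=o["position"]
c=optics.read_camera('scene');k=3;im=cv2.resize(c["image"],None,fx=k,fy=k,interpolation=cv2.INTER_CUBIC)
rk=(.5488,.3228,-.395)
for bs,p,col in((plates,rk,(255,0,0)),(pack(.034,-.026)+pack(.026,.026),rk,(0,255,255)),([box(-.011,.011,-.0425,.0425,-.1,.0)],(x,y,np.arctan2(*R.from_rotvec(o["tcp_rot"]).as_matrix()[1::-1,0])),(0,255,0))):
    Q,t=pose(p)
    for b in bs:
        if col==(0,255,0): b=b+[0,0,.17]
        w=[tuple(np.round((w2pix(Q@v+t,c)+.5)*k).astype(int).tolist()) for v in b]
        for i in range(8):
            for j in(1,2,4):
                if not i&j: cv2.line(im,w[i],w[i|j],col,1)
u=(w2pix([x,y,.1],c)*k).astype(int)
save("L2",im[u[1]-330:u[1]+200,max(0,u[0]-300):u[0]+250])
E
```

```text
shift [ 0.42  0.29 18.02] yaw -0.5 | at [0.5756 0.3091 0.2502] ang 66.5 tilt [ 0. -0. -1.] q6 -0.72 F [ 0.7  0.6 -0.7] w 1.003 gf 0.0 t 14.5
```

View pics/L2.png

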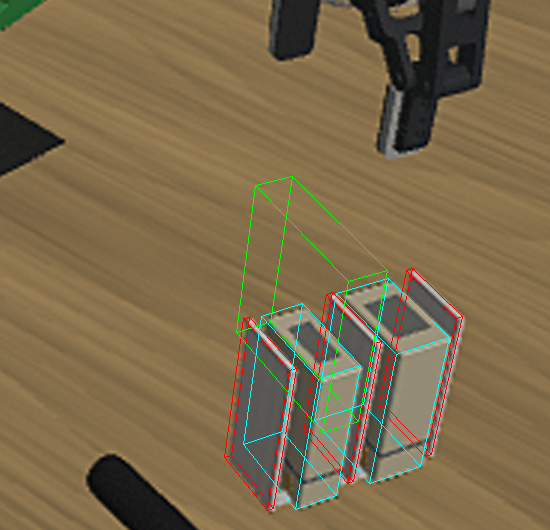

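arm_command(
  moves=[
    [1,[0.42,0.25,0],-0.5],
    [1,[0.42,0.25,0],-0.5],
    [1,[0.42,0.25,4],-0.5],
    [1,[0.42,0.25,8],-0.5],
    [1,[0.42,0.25,12],-0.5],
    [1,[0.42,0.25,15],-0.5],
    [1,[0.42,0.25,17],-0.5],
    [1,[0.42,0.25,18],-0.5],
    [1,[0.42,0.25,18],-0.5],
    [1,[0.42,0.25,18],-0.5],
  ],
)

```text
time_s: 15.55
position: [0.573, 0.315, 0.0712]
tcp_rot: [0.622, 3.078, 0.002]
force: [0.9, -0.3, 0.4]
grip_width: 1.002
gripper_force: 0.0
```

arm_command(
  moves=[
    [-1,[0,0,0],0],
    [-1,[0,0,0],0],
    [-1,[0,0,0],0],
    [-1,[0,0,0],0],
    [-1,[0,0,0],0],
    [-1,[0,0,0],0],
    [-1,[0,0,0],0],
    [-1,[0,0,0],0],
    [-1,[0,0,0],0],
    [-1,[0,0,0],0],
  ],
)

```text
time_s: 16.55
position: [0.573, 0.3148, 0.0713]
tcp_rot: [0.623, 3.077, 0.002]
force: [-1.6, -0.7, 6.1]
grip_width: 0.627
gripper_force: 63.5
```

```bash
python3 -c "
from h import *
go(.573,.3135,.23,67)"
```

```text
shift [ -0.08  -0.1  -15.87] yaw 0.1 | at [0.573  0.3148 0.0713] ang 67.12 tilt [ 0.002  0.001 -1.   ] q6 -0.73 F [-1.6 -0.7  6.1] w 0.627 gf 63.5 t 16.55
```

arm_command(
  moves=[
    [-1,[0,0,-1],0],
    [-1,[0,0,-4],0],
    [-1,[0,0,-8],0],
    [-1,[0,0,-12],0],
    [-1,[0,0,-15],0],
    [-1,[0,0,-16],0],
    [-1,[0,0,-16],0],
    [-1,[0.3,-4,-16],-5],
    [-1,[0.7,-8,-16],-13],
    [-1,[1.1,-12,-16],-20],
  ],
)

```text
time_s: 17.55
position: [0.5138, 0.207, 0.226]
tcp_rot: [-0.069, -3.135, 0.003]
force: [0.7, -0.3, -0.2]
grip_width: 0.623
gripper_force: 63.9
```

```bash
python3 -c "
from h import *
go(.47,.12,.0715,93.15)"
```

```text
shift [ 3.91 -8.85 15.49] yaw -5.7 | at [0.5138 0.207  0.226 ] ang 87.46 tilt [-0.005 -0.002 -1.   ] q6 -1.21 F [ 0.7 -0.3 -0.2] w 0.623 gf 63.9 t 17.55
```

arm_command(
  moves=[
    [-1,[2,-4.5,0],-5.7],
    [-1,[3.9,-8.8,0],-5.7],
    [-1,[3.9,-8.8,3],-5.7],
    [-1,[3.9,-8.8,7],-5.7],
    [-1,[3.9,-8.8,10],-5.7],
    [-1,[3.9,-8.8,12.5],-5.7],
    [-1,[3.9,-8.8,14],-5.7],
    [-1,[3.9,-8.8,14.5],-5.7],
    [-1,[3.9,-8.8,14.5],-5.7],
    [-1,[3.9,-8.8,14.5],-5.7],
  ],
)

```text
time_s: 18.55
position: [0.4723, 0.1224, 0.0849]
tcp_rot: [-0.077, 3.141, -0.0]
force: [-0.0, 0.9, -1.2]
grip_width: 0.624
gripper_force: 64.2
```

```bash
python3 -c "
from h import *
go(.47,.12,.0715,93.15)"
```

```text
shift [ 0.24 -0.23  1.34] yaw -0.3 | at [0.4723 0.1224 0.0849] ang 92.83 tilt [ 0. -0. -1.] q6 -1.44 F [-0.   0.9 -1.2] w 0.624 gf 64.2 t 18.55
```

arm_command(
  moves=[
    [-1,[0,0,0.5],0],
    [-1,[0,0,0.9],0],
    [-1,[0,0,1.2],0],
    [-1,[0,0,1.4],0],
    [-1,[0,0,1.5],0],
    [-1,[0,0,1.5],0],
    [-1,[0,0,1.5],0],
    [-1,[0,0,1.5],0],
    [-1,[0,0,1.5],0],
    [-1,[0,0,1.5],0],
  ],
)

```text
time_s: 19.55
position: [0.4725, 0.1224, 0.0712]
tcp_rot: [-0.078, 3.14, -0.0]
force: [-4.9, -1.9, 8.9]
grip_width: 0.625
gripper_force: 65.1
```

arm_command(
  moves=[
    [1,[0,0,0],0],
    [1,[0,0,0],0],
    [1,[0,0,0],0],
    [1,[0,0,0],0],
    [1,[0,0,0],0],
    [1,[0,0,-3],0],
    [1,[0,0,-7],0],
    [1,[0,0,-8],0],
    [1,[0,0,-8],0],
    [1,[0,0,-8],0],
  ],
)

```text
time_s: 20.55
position: [0.4718, 0.1223, 0.1486]
tcp_rot: [0.077, -3.139, 0.0]
force: [0.2, -0.4, -0.2]
grip_width: 0.999
gripper_force: 0.0
```

```bash
cat > m3.py <<'E'
from fit import *
import sys
np.set_printoptions(precision=4,suppress=True)
n,T,x,y,w=sys.argv[1],*map(float,sys.argv[2:6])
go(x,y,.067,np.degrees(w))
for cam in("top","scene"):
    c=optics.read_camera(cam);save(n+cam+sys.argv[6],c["image"])
    u=w2pix([x,y,.05],c)
    L=[d for d in optics.masks_of(n,c) if np.hypot(*(d["centre"]-u))<30]
    if L: print(cam,*fit(pack(T),[x,y,w],[(L[0]["pixels"],c)]))
E
python3 m3.py pack_thin .026 .472 .1224 .05 a
```

```text
shift [-0.03  0.01  8.16] yaw 90.0 | at [0.4718 0.1223 0.1486] ang 92.82 tilt [-0.001 -0.    -1.   ] q6 -1.44 F [ 0.2 -0.4 -0.2] w 0.999 gf 0.0 t 20.55
```

arm_command(
  moves=[
    [1,[0,0,0],8],
    [1,[0,0,0],16.5],
    [1,[0,0,0],25],
    [1,[0,0,0],33.5],
    [1,[0,0,0],42],
    [1,[0,0,0],50.5],
    [1,[0,0,0],59],
    [1,[0,0,0],67.5],
    [1,[0,0,0],76],
    [1,[0,0,0],84],
  ],
)

```text
time_s: 21.75
position: [0.4719, 0.1223, 0.1489]
tcp_rot: [-2.051, -2.379, 0.002]
force: [0.3, 0.4, -0.2]
grip_width: 0.996
gripper_force: 0.0
```

arm_command(
  moves=[
    [1,[0,0,0],5.8],
    [1,[0,0,0],5.8],
    [1,[0,0,2],5.8],
    [1,[0,0,5],5.8],
    [1,[0,0,7],5.8],
    [1,[0,0,8],5.8],
    [1,[0,0,8.3],5.8],
    [1,[0,0,8.3],5.8],
    [1,[0,0,8.3],5.8],
    [1,[0,0,8.3],5.8],
  ],
)

```text
time_s: 22.75
position: [0.4729, 0.1225, 0.0679]
tcp_rot: [2.161, 2.279, 0.002]
force: [-0.0, -0.1, 0.0]
grip_width: 0.999
gripper_force: 0.0
```

```bash
python3 m3.py pack_thin .026 .472 .1224 .053 b
```

```text
shift [-0.01 -0.09  0.08] yaw 0.0 | at [0.4729 0.1225 0.0679] ang 3.04 tilt [ 0.002  0.    -1.   ] q6 0.12 F [-0.  -0.1  0. ] w 0.999 gf 0.0 t 22.75
scene [0.4757 0.1285 0.5885] 0.22733895536226767
```

arm_command(
  moves=[
    [-1,[0,0,0],0],
    [-1,[0,0,0],0],
    [-1,[0,0,0],0],
    [-1,[0,0,0],0],
    [-1,[0,0,0],0],
    [-1,[0,0,0],0],
    [-1,[0,0,0],0],
    [-1,[0,0,0],0],
    [-1,[0,0,0],0],
    [-1,[0,0,0],0],
  ],
)

```text
time_s: 23.95
position: [0.4723, 0.1224, 0.0668]
tcp_rot: [2.162, 2.279, -0.0]
force: [0.5, -0.3, -0.1]
grip_width: 0.295
gripper_force: 60.6
```

arm_command(
  moves=[
    [-1,[0,0,-1],0],
    [-1,[0,0,-4],0],
    [-1,[0,0,-8],0],
    [-1,[0,0,-12],0],
    [-1,[0,0,-15],0],
    [-1,[0,0,-16],0],
    [-1,[0,0,-16],0],
    [-1,[0,0,-16],0],
    [-1,[0,0,-16],0],
    [-1,[0,0,-16],0],
  ],
)

```text
time_s: 24.95
position: [0.4717, 0.1223, 0.2251]
tcp_rot: [-2.161, -2.278, 0.004]
force: [-0.1, 0.5, -1.2]
grip_width: 0.295
gripper_force: 60.4
```

```bash
python3 - <<'E'
from h import *
go(.5085,-.2172,.23,3.0)
E
```

```text
shift [-34.1    1.88  -0.48] yaw 0.0 | at [0.4717 0.1223 0.2251] ang 3.03 tilt [-0.003 -0.001 -1.   ] q6 0.13 F [-0.1  0.5 -1.2] w 0.295 gf 60.4 t 24.95
```

arm_command(
  moves=[
    [-1,[-3,0.2,0],0],
    [-1,[-7.5,0.4,0],0],
    [-1,[-12,0.7,0],0],
    [-1,[-17,0.9,0],0],
    [-1,[-21.5,1.2,0],0],
    [-1,[-26,1.4,0],0],
    [-1,[-30,1.6,0],0],
    [-1,[-33,1.8,0],0],
    [-1,[-34,1.85,0],0],
    [-1,[-34,1.85,0],0],
  ],
)

```text
time_s: 25.95
position: [0.5083, -0.2169, 0.2257]
tcp_rot: [-2.163, -2.276, 0.001]
force: [-0.1, 0.0, -1.7]
grip_width: 0.296
gripper_force: 60.4
```

arm_command(
  moves=[
    [-1,[0,0,0],0],
    [-1,[0,0,0],0],
    [-1,[0,0,0],0],
    [-1,[0,0,0],0],
    [-1,[0,0,0.5],0],
    [-1,[0,0,1],0],
    [-1,[0,0,1],0],
    [-1,[0,0,1],0],
    [-1,[0,0,1],0],
    [-1,[0,0,1],0],
  ],
)

```text
time_s: 26.95
position: [0.5087, -0.2162, 0.217]
tcp_rot: [2.162, 2.279, 0.0]
force: [0.2, 0.7, -2.4]
grip_width: 0.299
gripper_force: 60.4
```

```bash
python3 look.py L3 .5086 -.2172 .053 .026 .0668
```

```text
shift [-0.09 -0.02 12.2 ] yaw -0.0 | at [ 0.5087 -0.2162  0.217 ] ang 3.02 tilt [ 0. -0. -1.] q6 -0.52 F [ 0.2  0.7 -2.4] w 0.299 gf 60.4 t 26.95
```

View pics/L3.png

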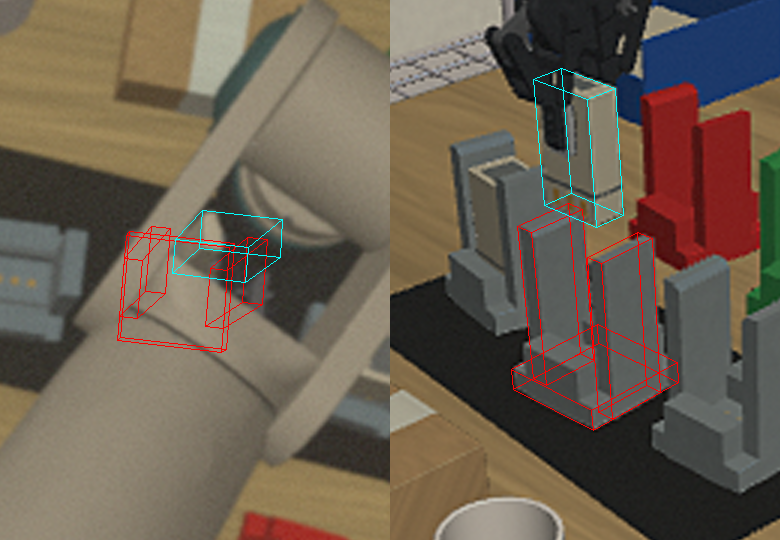

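In the scene view the thin pack (about (580,150) in the crop) is over the narrow dock between its cheeks. The thick pack sits in the wide dock at left. Both are within the lead-ins, so I'll lower it.

arm_command(
  moves=[
    [-1,[0,0,2],0],
    [-1,[0,0,4],0],
    [-1,[0,0,5.5],0],
    [-1,[0,0,7],0],
    [-1,[0,0,8.2],0],
    [-1,[0,0,9.2],0],
    [-1,[0,0,10.2],0],
    [-1,[0,0,11],0],
    [-1,[0,0,11.7],0],
    [-1,[0,0,11.7],0],
  ],
)

```text
time_s: 28.05
position: [0.5082, -0.216, 0.0987]
tcp_rot: [-2.161, -2.278, 0.001]
force: [-0.5, 0.9, -1.2]
grip_width: 0.298
gripper_force: 60.4
```

```bash
python3 -c "
from h import *
go(.5086,-.2172,.088,3)"
```

```text
shift [-0.13  0.03  1.07] yaw 0.0 | at [ 0.5082 -0.216   0.0987] ang 3.02 tilt [-0.002  0.001 -1.   ] q6 -0.52 F [-0.5  0.9 -1.2] w 0.298 gf 60.4 t 28.05
```

arm_command(
  moves=[
    [-1,[0,0,0.3],0],
    [-1,[0,0,0.5],0],
    [-1,[0,0,0.7],0],
    [-1,[0,0,0.8],0],
    [-1,[0,0,0.9],0],
    [-1,[0,0,1.0],0],
    [-1,[0,0,1.0],0],
    [-1,[0,0,1.0],0],
    [-1,[0,0,1.0],0],
    [-1,[0,0,1.0],0],
  ],
)

```text
time_s: 29.05
position: [0.5087, -0.2162, 0.0899]
tcp_rot: [2.162, 2.279, -0.0]
force: [0.6, 0.4, -0.7]
grip_width: 0.296
gripper_force: 60.4
```

arm_command(
  moves=[
    [-1,[0,0,0.1],0],
    [-1,[0,0,0.2],0],
    [-1,[0,0,0.25],0],
    [-1,[0,0,0.25],0],
    [-1,[0,0,0.25],0],
    [-1,[0,0,0.25],0],
    [-1,[0,0,0.25],0],
    [-1,[0,0,0.25],0],
    [-1,[0,0,0.25],0],
    [-1,[0,0,0.25],0],
  ],
)

```text
time_s: 30.05
position: [0.5089, -0.2163, 0.0888]
tcp_rot: [2.161, 2.279, 0.0]
force: [-4.2, 1.8, 6.7]
grip_width: 0.296
gripper_force: 61.9
```

arm_command(
  moves=[
    [0.6,[0,0,0],0],
    [0.6,[0,0,0],0],
    [0.6,[0,0,0],0],
    [0.6,[0,0,0],0],
    [0.6,[0,0,-1],0],
    [0.6,[0,0,-4],0],
    [0.6,[0,0,-8],0],
    [0.6,[0,0,-12],0],
    [0.6,[0,0,-16],0],
    [0.6,[0,0,-16],0],
  ],
)

```text
time_s: 31.05
position: [0.5104, -0.217, 0.2553]
tcp_rot: [2.154, 2.271, 0.006]
force: [0.6, 0.1, 0.3]
grip_width: 0.8
gripper_force: 0.0
```

```bash
python3 -c "
from h import *
go(.5248,.334,.25,67.4)"
```

```text
shift [54.95  4.35  0.23] yaw -64.4 | at [ 0.5104 -0.217   0.2553] ang 3.03 tilt [ 0.011 -0.006 -1.   ] q6 -0.52 F [0.6 0.1 0.3] w 0.8 gf 0.0 t 31.05
```

arm_command(
  moves=[
    [1,[3,0.2,0],-7],
    [1,[7.5,0.5,0],-15],
    [1,[12,0.9,0],-23],
    [1,[17,1.3,0],-31],
    [1,[22,1.7,0],-39],
    [1,[27,2.1,0],-47],
    [1,[32,2.5,0],-55],
    [1,[37,2.9,0],-61],
    [1,[41,3.2,0],-64.4],
    [1,[44,3.5,0],-64.4],
  ],
)

```text
time_s: 32.05
position: [0.5197, 0.2278, 0.2472]
tcp_rot: [-0.609, -3.082, -0.0]
force: [-0.0, -0.4, -0.6]
grip_width: 0.998
gripper_force: 0.0
```

```bash
python3 -c "
from h import *
go(.5248,.334,.25,67.4)"
```

```text
shift [ 3.57 10.02 -0.28] yaw 0.2 | at [0.5197 0.2278 0.2472] ang 67.64 tilt [-0.  0. -1.] q6 -0.83 F [-0.  -0.4 -0.6] w 0.998 gf 0.0 t 32.05
```

arm_command(
  moves=[
    [1,[1,3,0],0.2],
    [1,[2.5,7,0],0.2],
    [1,[3.5,9.7,0],0.2],
    [1,[3.5,9.7,0],0.2],
    [1,[3.5,9.7,0],0.2],
    [1,[3.5,9.7,0],0.2],
    [1,[3.5,9.7,0],0.2],
    [1,[3.5,9.7,0],0.2],
    [1,[3.5,9.7,0],0.2],
    [1,[3.5,9.7,0],0.2],
  ],
)

```text
time_s: 33.05
position: [0.5254, 0.3278, 0.2474]
tcp_rot: [0.621, 3.079, 0.0]
force: [-0.5, -0.9, 0.1]
grip_width: 0.999
gripper_force: 0.0
```

```bash
python3 -c "
from h import *
go(.5248,.334,.07,67.4)"
```

```text
shift [ 0.3   0.55 17.74] yaw -0.2 | at [0.5254 0.3278 0.2474] ang 67.2 tilt [ 0.  0. -1.] q6 -0.67 F [-0.5 -0.9  0.1] w 0.999 gf 0.0 t 33.05
```

arm_command(
  moves=[
    [1,[0.3,0.5,0],0],
    [1,[0.3,0.5,0],0],
    [1,[0.3,0.5,4],0],
    [1,[0.3,0.5,8],0],
    [1,[0.3,0.5,12],0],
    [1,[0.3,0.5,15],0],
    [1,[0.3,0.5,17],0],
    [1,[0.3,0.5,17.7],0],
    [1,[0.3,0.5,17.7],0],
    [1,[0.3,0.5,17.7],0],
  ],
)

```text
time_s: 34.05
position: [0.5252, 0.3343, 0.0719]
tcp_rot: [0.62, 3.078, 0.002]
force: [-0.8, 0.0, 0.4]
grip_width: 1.001
gripper_force: 0.0
```

arm_command(
  moves=[
    [-1,[0,0,0],0],
    [-1,[0,0,0],0],
    [-1,[0,0,0],0],
    [-1,[0,0,0],0],
    [-1,[0,0,0],0],
    [-1,[0,0,0],0],
    [-1,[0,0,0],0],
    [-1,[0,0,0],0],
    [-1,[0,0,0],0],
    [-1,[0,0,0],0],
  ],
)

```text
time_s: 35.05
position: [0.5251, 0.3341, 0.0717]
tcp_rot: [0.62, 3.078, 0.002]
force: [-0.6, -0.8, 6.3]
grip_width: 0.625
gripper_force: 64.0
```

```bash
python3 -c "
from h import *
go(.5248,.334,.23,67.4)"
```

```text
shift [ -0.     0.   -15.83] yaw -0.2 | at [0.5251 0.3341 0.0717] ang 67.22 tilt [ 0.002  0.001 -1.   ] q6 -0.67 F [-0.6 -0.8  6.3] w 0.625 gf 64.0 t 35.05
```

arm_command(
  moves=[
    [-1,[0,0,-1],0],
    [-1,[0,0,-4],0],
    [-1,[0,0,-8],0],
    [-1,[0,0,-12],0],
    [-1,[0,0,-15],0],
    [-1,[0,0,-16],0],
    [-1,[0,0,-16],0],
    [-1,[-0.6,-4,-16],-6],
    [-1,[-1.2,-8,-16],-13],
    [-1,[-1.8,-12,-16],-20],
  ],
)

```text
time_s: 36.05
position: [0.4931, 0.2148, 0.2266]
tcp_rot: [-0.067, -3.136, 0.003]
force: [0.4, -0.1, -2.5]
grip_width: 0.624
gripper_force: 64.0
```

```bash
python3 -c "
from h import *
go(.47,.12,.0715,93.0)"
```

```text
shift [ 1.82 -9.53 15.54] yaw -5.4 | at [0.4931 0.2148 0.2266] ang 87.55 tilt [-0.005 -0.002 -1.   ] q6 -1.19 F [ 0.4 -0.1 -2.5] w 0.624 gf 64.0 t 36.05
```

arm_command(
  moves=[
    [-1,[0.9,-4.7,0],-5.4],
    [-1,[1.8,-9.3,0],-5.4],
    [-1,[1.8,-9.3,3],-5.4],
    [-1,[1.8,-9.3,7],-5.4],
    [-1,[1.8,-9.3,10],-5.4],
    [-1,[1.8,-9.3,12.5],-5.4],
    [-1,[1.8,-9.3,14],-5.4],
    [-1,[1.8,-9.3,14.5],-5.4],
    [-1,[1.8,-9.3,14.8],-5.4],
    [-1,[1.8,-9.3,14.8],-5.4],
  ],
)

```text
time_s: 37.05
position: [0.4719, 0.1242, 0.0819]
tcp_rot: [0.072, -3.14, 0.0]
force: [0.4, 0.2, -1.9]
grip_width: 0.626
gripper_force: 64.7
```

```bash
python3 -c "
from h import *
go(.47,.12,.0717,93.0)"
```

```text
shift [ 0.21 -0.41  1.02] yaw -0.4 | at [0.4719 0.1242 0.0819] ang 92.62 tilt [-0.001 -0.    -1.   ] q6 -1.43 F [ 0.4  0.2 -1.9] w 0.626 gf 64.7 t 37.05
```

arm_command(
  moves=[
    [-1,[0,0,0.4],0],
    [-1,[0,0,0.7],0],
    [-1,[0,0,0.9],0],
    [-1,[0,0,1.0],0],
    [-1,[0,0,1.1],0],
    [-1,[0,0,1.15],0],
    [-1,[0,0,1.15],0],
    [-1,[0,0,1.15],0],
    [-1,[0,0,1.15],0],
    [-1,[0,0,1.15],0],
  ],
)

```text
time_s: 38.05
position: [0.4724, 0.1242, 0.0717]
tcp_rot: [-0.072, 3.14, -0.0]
force: [-4.2, -0.8, 5.7]
grip_width: 0.623
gripper_force: 65.3
```

arm_command(
  moves=[
    [1,[0,0,0],0],
    [1,[0,0,0],0],
    [1,[0,0,0],0],
    [1,[0,0,0],0],
    [1,[0,0,0],0],
    [1,[0,0,-3],0],
    [1,[0,0,-7],0],
    [1,[0,0,-8],0],
    [1,[0,0,-8],0],
    [1,[0,0,-8],0],
  ],
)

```text
time_s: 39.05
position: [0.4717, 0.1241, 0.1496]
tcp_rot: [0.072, -3.139, 0.001]
force: [0.3, 1.0, 0.1]
grip_width: 1.004
gripper_force: 0.0
```

arm_command(
  moves=[
    [1,[0,0,0],8],
    [1,[0,0,0],16.5],
    [1,[0,0,0],25],
    [1,[0,0,0],33.5],
    [1,[0,0,0],42],
    [1,[0,0,0],50.5],
    [1,[0,0,0],59],
    [1,[0,0,0],67.5],
    [1,[0,0,0],76],
    [1,[0,0,0],84],
  ],
)

```text
time_s: 40.05
position: [0.4712, 0.1241, 0.1485]
tcp_rot: [-2.054, -2.374, 0.005]
force: [0.5, 0.1, 0.2]
grip_width: 0.996
gripper_force: 0.0
```

```bash
python3 -c "
from h import *
go(.472,.1242,.067,3.0)"
```

```text
shift [0.   0.11 8.15] yaw 5.3 | at [0.4712 0.1241 0.1485] ang 8.28 tilt [-0.004 -0.001 -1.   ] q6 0.04 F [0.5 0.1 0.2] w 0.996 gf 0.0 t 40.05
```

arm_command(
  moves=[
    [1,[0,0.05,0],5.6],
    [1,[0,0.05,0],5.6],
    [1,[0,0.05,2],5.6],
    [1,[0,0.05,5],5.6],
    [1,[0,0.05,7],5.6],
    [1,[0,0.05,8],5.6],
    [1,[0,0.05,8.3],5.6],
    [1,[0,0.05,8.3],5.6],
    [1,[0,0.05,8.3],5.6],
    [1,[0,0.05,8.3],5.6],
  ],
)

```text
time_s: 41.05
position: [0.4733, 0.1244, 0.0688]
tcp_rot: [2.161, 2.279, 0.002]
force: [0.8, 0.1, -0.5]
grip_width: 0.996
gripper_force: 0.0
```

arm_command(
  moves=[
    [-1,[0,0,0],0],
    [-1,[0,0,0],0],
    [-1,[0,0,0],0],
    [-1,[0,0,0],0],
    [-1,[0,0,0],0],
    [-1,[0,0,0],0],
    [-1,[0,0,0],0],
    [-1,[0,0,0],0],
    [-1,[0,0,0],0],
    [-1,[0,0,0],0],
  ],
)

```text
time_s: 42.05
position: [0.4727, 0.1243, 0.068]
tcp_rot: [2.162, 2.279, 0.0]
force: [-0.8, 0.3, 4.0]
grip_width: 0.392
gripper_force: 60.0
```

arm_command(
  moves=[
    [-1,[0,0,-1],0],
    [-1,[0,0,-4],0],
    [-1,[0,0,-8],0],
    [-1,[0,0,-12],0],
    [-1,[0,0,-15],0],
    [-1,[0,0,-16],0],
    [-1,[0,0,-16],0],
    [-1,[0,0,-16],0],
    [-1,[0,0,-16],0],
    [-1,[0,0,-16],0],
  ],
)

```text
time_s: 43.05
position: [0.4721, 0.1242, 0.226]
tcp_rot: [-2.161, -2.278, 0.004]
force: [-0.1, 0.2, -2.6]
grip_width: 0.389
gripper_force: 60.2
```

```bash
python3 - <<'E'
from h import *
go(.4915,-.0812,.217,3.0)
E
```

```text
shift [-20.61   0.86   0.91] yaw 0.0 | at [0.4721 0.1242 0.226 ] ang 3.02 tilt [-0.003 -0.001 -1.   ] q6 0.13 F [-0.1  0.2 -2.6] w 0.389 gf 60.2 t 43.05
```

arm_command(
  moves=[
    [-1,[-3,0.1,0],0],
    [-1,[-7,0.3,0],0],
    [-1,[-11.5,0.5,0],0],
    [-1,[-16,0.7,0],0],
    [-1,[-19.5,0.8,0],0],
    [-1,[-20.6,0.86,0],0],
    [-1,[-20.6,0.86,0],0],
    [-1,[-20.6,0.86,0],0],
    [-1,[-20.6,0.86,0.8],0],
    [-1,[-20.6,0.86,0.8],0],
  ],
)

```text
time_s: 44.05
position: [0.4916, -0.0797, 0.2183]
tcp_rot: [-2.159, -2.28, 0.002]
force: [-0.4, -0.3, -2.3]
grip_width: 0.392
gripper_force: 60.1
```

```bash
python3 look.py L4 .4915 -.0812 .053 .034 .068
```

```text
shift [-1.600e-01  1.000e-02  1.233e+01] yaw 0.1 | at [ 0.4916 -0.0797  0.2183] ang 3.13 tilt [-0.002  0.001 -1.   ] q6 -0.29 F [-0.4 -0.3 -2.3] w 0.392 gf 60.1 t 44.05
```

View pics/L4.png

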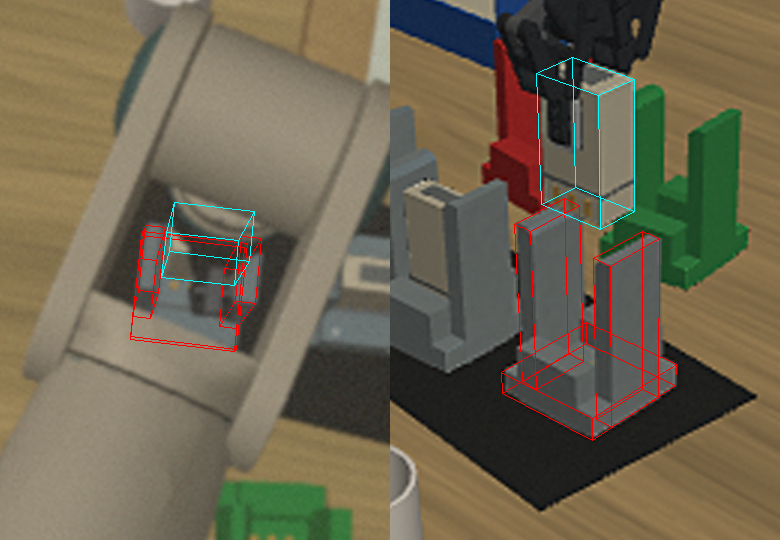

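The medium pack (about (587,145) in the scene crop) is centred over the middle dock, and its outline matches the prediction. I'll lower it.

arm_command(
  moves=[
    [-1,[-0.05,0,2],0],
    [-1,[-0.05,0,4],0],
    [-1,[-0.05,0,5.5],0],
    [-1,[-0.05,0,7],0],
    [-1,[-0.05,0,8.2],0],
    [-1,[-0.05,0,9.2],0],
    [-1,[-0.05,0,10.2],0],
    [-1,[-0.05,0,11],0],
    [-1,[-0.05,0,11.7],0],
    [-1,[-0.05,0,11.7],0],
  ],
)

```text
time_s: 45.15
position: [0.4916, -0.0813, 0.1018]
tcp_rot: [-2.161, -2.278, 0.001]
force: [-0.5, 0.1, -1.9]
grip_width: 0.391
gripper_force: 60.2
```

arm_command(
  moves=[
    [-1,[0,0,0.3],0],
    [-1,[0,0,0.5],0],
    [-1,[0,0,0.7],0],
    [-1,[0,0,0.8],0],
    [-1,[0,0,0.9],0],
    [-1,[0,0,0.9],0],
    [-1,[0,0,0.9],0],
    [-1,[0,0,0.9],0],
    [-1,[0,0,0.9],0],
    [-1,[0,0,0.9],0],
  ],
)

```text
time_s: 46.15
position: [0.4921, -0.0815, 0.0938]
tcp_rot: [2.162, 2.279, -0.0]
force: [0.9, -0.2, -2.7]
grip_width: 0.387
gripper_force: 60.2
```

arm_command(
  moves=[
    [-1,[0,0,0.2],0],
    [-1,[0,0,0.3],0],
    [-1,[0,0,0.4],0],
    [-1,[0,0,0.45],0],
    [-1,[0,0,0.5],0],
    [-1,[0,0,0.5],0],
    [-1,[0,0,0.5],0],
    [-1,[0,0,0.5],0],
    [-1,[0,0,0.5],0],
    [-1,[0,0,0.5],0],
  ],
)

```text
time_s: 47.15
position: [0.4921, -0.0815, 0.09]
tcp_rot: [2.162, 2.279, -0.0]
force: [-6.0, 1.8, 8.5]
grip_width: 0.39
gripper_force: 61.3
```

Seated at the expected height of 0.090, with the bay floor pushing back. I'll release and back off.

arm_command(
  moves=[
    [0.6,[0,0,0],0],
    [0.6,[0,0,0],0],
    [0.6,[0,0,0],0],
    [0.6,[0,0,0],0],
    [0.6,[0,0,-1],0],
    [0.6,[0,0,-4],0],
    [0.6,[0,0,-8],0],
    [0.6,[0,0,-12],0],
    [0.6,[0,0,-16],0],
    [0.6,[0,0,-16],0],
  ],
)

```text
time_s: 48.15
position: [0.494, -0.0819, 0.2563]
tcp_rot: [2.155, 2.272, 0.009]
force: [1.0, 0.0, -0.3]
grip_width: 0.802
gripper_force: 0.0
```

arm_command(
  moves=[
    [0.6,[3,0,0],0],
    [0.6,[7,0,0],0],
    [0.6,[12,0,0],0],
    [0.6,[17,0,0],0],
    [0.6,[21,0,0],0],
    [0.6,[24,0,0],0],
    [0.6,[25,0,0],0],
    [0.6,[25,0,0],0],
    [0.6,[25,0,0],0],
    [0.6,[25,0,0],0],
  ],
)

```text
time_s: 49.15
position: [0.4792, 0.1669, 0.2488]
tcp_rot: [2.164, 2.277, -0.0]
force: [-0.1, 0.0, -0.1]
grip_width: 0.796
gripper_force: 0.0
```

```bash
python3 - <<'E'
from h import *
a=optics.read_camera('top')["image"];b=optics.read_camera('scene')["image"]
f=lambda im,x0,y0,x1,y1,w:cv2.resize(im[y0:y1,x0:x1],(w,int((y1-y0)*w/(x1-x0))),interpolation=cv2.INTER_CUBIC)
p=f(a,150,100,550,320,400);q=f(b,120,90,420,360,400);h=max(p.shape[0],q.shape[0])
save("end",np.hstack([cv2.copyMakeBorder(m,0,h-m.shape[0],0,0,cv2.BORDER_CONSTANT) for m in(p,q)]))
E
```

```text
(no output)
```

View pics/end.png

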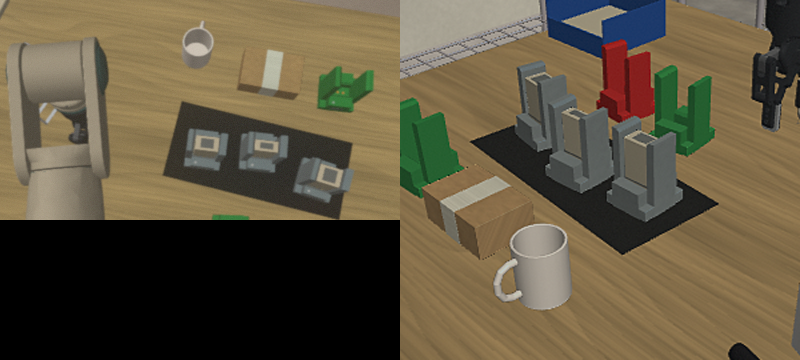

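The picture shows all three packs seated upright below the cheek tops (top view at (207,145), (265,147), (325,177)). The mug and carton haven't moved, and the arm is clear.

```bash
python3 -c "
from station import ticket
print(ticket.hand_in())"
```

```text
the job is handed in; nothing more can be done
None
```

All three packs stand contacts-down on the bay floors of their matching docks, and the job was handed in at about 49 s, inside the 72 s limit.

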